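# Dry-fit a tool tote

## Robot

A 6-joint arm with a two-finger parallel gripper is mounted at the origin on a cart in front of the work surface, level with it; the furniture and walls round the work are solid. World frame = base frame: x ahead of the robot, y to its left, z up, the work surface at z = 0. Lengths are in m, angles in degrees, forces in N, time in s.
With the tool pointing down it reaches from about 0.3 to 0.75 m from the base axis. Payload 8.5 kg.
Tool frame: the origin (TCP) lies between the finger pads; the fingertips stand tips_ahead ahead of it and the grasp point (between the pads) lies 11 mm behind it (tips_ahead is the distance from the TCP to the fingertips, in m); z points along the fingers, x is the direction in which the jaws open and shut, and the axes are right-handed (so a half turn about z gives the same grasp; the last joint's range is limited). The gripper opens to 85 mm and grips with 20 to 120 N. Pads are 22 mm wide; open, the fingers measure 114 mm over their backs; the gripper's body (76 mm by 85 mm) begins 54 mm behind the grasp point. The pads swing forward as they close: fully open they stand 13 mm farther back than shut.
Start: joints at [62.435, 21.807, 74.336, -0, 83.858, -12.336], TCP at [0.144, 0.531, 0.239] pointing down, gripper open.
Joint ranges: [-178.18, 178.18], [-50.72, 133.34], [12.68, 142.11], [-81.47, 261.47], [9.98, 163.14], [-165.26, 165.26]. Speed limits (degrees/s): [136.94, 136.94, 180, 180, 180, 180].

## Interface

Orientations are given as a 3x3 rotation matrix whose columns are the frame's x, y, z axes.
In Python, from station import * gives the robot as it stands.
- The arm moves only by the tool jog_arm, never from a script. Its argument "motion" is a list of rows, each a list of 7 numbers: the turn, a rotation vector about the world's x, y, z in degrees, then the shift along the world's x, y, z in m, then the finger opening in m, from 0 to 0.0854. A call has 1 to 12 rows; each row is the pose to reach, as a shift and turn from the pose commanded when the call began; what a row does not reach only later rows make up. A row lasts 1/10 s, in which the tool goes at most 50 mm and 8.59 degrees, less where a joint would pass 70% of its speed; a pose out of reach is approached as far as the arm can. A call with a gripper value outside its range is refused whole. The fingers move at their own pace and stop on an object; "grip_force" is the grip in N (left out, the last holds). Time passes only in rows, so rows that repeat a pose let the fingers close. It gives the time, the measured TCP pose, the force and the opening at its end, in the units of the state.
- sense(): the state, without advancing time (a new reading comes with each control period).
- get_image(name): name is "side" or "top" or "wrist"; returns a dict with "frame" (480x640x3 uint8, red, green, blue), "fovy" (degrees; the focal length in pixels is half the picture's height over the tangent of half this angle, whatever the lens; pixels are square), "cx", "cy" (the principal point, pixels), "camera_from_world" (4x4, takes a point from world to camera coordinates); the wrist camera has in their place "T_tool_cam" (4x4, takes a point from camera to tool coordinates, whose origin is the TCP and whose axes are the tool frame's). Camera axes: x right, y down, z forward; pixel columns grow to the right and rows downward; lengths in m; the calibration is good to about 2 mm. The wrist camera is an equidistant fisheye: a pixel r from the principal point sees the ray r / f radians off the axis. A picture is of the moment at which its call begins: read the wrist's pose just before it. There is no depth.
- sign_off(): hands the job in, once; it reports no verdict.
Trained networks look in a picture, given as the dict that the camera call returned (one of the last four; its "shot" number tells which), for a name from the list of things; names that differ only in an ending like _2 or _b are one class to them, and where a whole thing is asked for, a point or a joint stands for the part that bears it (a point fixed in the world has none). Each returns a list of dicts, best first, with "conf" (0 to 1); they miss things now and then, are a little off and sometimes report something else, mostly with a low value. They report only what shows in the picture. A call takes as long as a camera call. They do not tell look-alikes from the thing itself.
- trace(picture, thing): "region" (480x640 bool, what is visible of it) and "at" ([row, column] in pixels, amid what is visible of it).
- spot_point(picture, thing): "at" ([row, column] in pixels: a listed point, or the origin of a listed thing).
The state is a dict: "clock": time; "qpos": joint angles; "qd": joint speeds; "joint_efforts": joint torques, N m; "tcp_pos": TCP position; "tool_rot": TCP orientation; "wrist_force": force on the tool from outside, world axes, zero at the start; "ft_torque": the same for the moment, N m; "finger_gap": opening from 0.0 (shut) to 1.0 (fully open).
Only numpy, scipy, OpenCV 4.12 (cv2) and the standard library are available. Lean on these libraries where they do the work, as an engineer would, in place of code of your own. Each camera call takes 0.05 s, during which the arm holds its last target. There are 200 camera calls.

## Task

Dry-fit the wooden tool tote on its slotted bottom, as before gluing: the thick drilled bit block stands in the wide slot, the thin partition in the narrow slot next to it, and the two notched end panels in the outermost slots at either end, each pushed fully down and upright between the two low sides. Then lay the handle rail across the top in the notches of both end panels, seated in both and sticking out about the same at each end. Leave the glue bottle and the tape measure standing where they are.

Things in the scene. Friction and masses are not known exactly. Their poses are not given: they have to be found in the camera images.
- tote_base: Loose tote bottom, left or right: board 320 (y) x 134 (x) x 22 mm, sides 10 thick, 40 high on its long edges, 114 clear between. Four darker slots 10 deep (slot floor 12 mm up) run right across it along x, mouths eased 4 mm. Slot centres on its y axis (width), mm: -130 (22, end panel), -44 (16, partition), +42 (32, bit block), +130 (22, end panel). Origin: centre of underside. 0.7 kg.
- end_panel_1: Upright wooden end panel, 104 (x) x 18 thick (y) x 116 mm high, sloping shoulders. Open notch at mid top: 30 mm wide, flaring to 46 at the mouth, its bottom 92 mm above the underside. Grip across the 18 mm just below the notch (80 mm up). Origin: centre of underside. 0.12 kg. The two end panels are alike, the same both ways round; either may go to either end.
- end_panel_2: The other notched end panel, the same shape, size and origin as end_panel_1.
- partition: Thin plain plywood partition, stands upright: 104 (x) x 12 thick (y) x 84 mm high (z), no notch or holes. Origin: centre of the underside. 0.08 kg.
- bit_block: Thick block with a row of five drill-bit holes in its top edge, plain wood, stands upright: 104 (x) x 28 thick (y) x 84 mm high (z). Origin: centre of the underside. Either way round will do. 0.16 kg.
- handle_rail: Plain wooden bar, rounded edges, lying behind the other parts: 310 long (y) x 22 wide (x) x 24 mm high. Origin: centre of underside. Fitted, it lies along the tote's y axis, its underside 104 mm above that of the tote bottom, 8 mm above partition and bit block; fingers that hold it across its middle come down between those two. 0.11 kg.
- parts_board: Board 370 (y) x 120 (x) x 19 mm lying flat, fixed, on the other side from the tote bottom. End panels, partition and bit block stand on it in a row along its y axis in any order, about 84 mm apart, their y axes roughly along the row. Origin: centre of underside.
- glue_bottle: Bystander: wood glue bottle, 40 x 62 x 200 mm, standing at the back left. Origin: centre of the underside.
- tape: Bystander: pocket tape measure, 37 x 76 x 65 mm, standing at the right. Origin: centre of the underside.
Not all that is in view belongs to the job. Leave any pink or turquoise look-alike of the bit_block alone.

How it is judged (in metres and radians):
At the end, for the whole second after the job is handed in: All at rest in the level tote bottom: block, partition and ends in their own slots (6 mm along, 10 mm across the tote, 4 mm in height), upright and square within 0.08 rad; rail in both notches, within 14 mm of central each way, 4 mm of seated height and 0.09 rad of the tote's line (x of end_panel_1 in the frame of tote_base between -0.01 and 0.01 m and z of end_panel_1 in the frame of tote_base between 0.008 and 0.016 m and angle between each of end_panel_1, end_panel_2, partition, bit_block's own z axis and vertical below 0.08 rad and angle between the y axis of each of end_panel_1, end_panel_2, partition, bit_block, handle_rail and the y axis of tote_base, either way round below 0.09 rad and x of end_panel_2 in the frame of tote_base between -0.01 and 0.01 m and z of end_panel_2 in the frame of tote_base between 0.008 and 0.016 m and x of partition in the frame of tote_base between -0.01 and 0.01 m and z of partition in the frame of tote_base between 0.008 and 0.016 m and y of partition in the frame of tote_base between -0.05 and -0.038 m and x of bit_block in the frame of tote_base between -0.01 and 0.01 m and z of bit_block in the frame of tote_base between 0.008 and 0.016 m and y of bit_block in the frame of tote_base between 0.036 and 0.048 m and ((y of end_panel_1 in the frame of tote_base between 0.124 and 0.136 m and y of end_panel_2 in the frame of tote_base between -0.136 and -0.124 m) or (y of end_panel_1 in the frame of tote_base between -0.136 and -0.124 m and y of end_panel_2 in the frame of tote_base between 0.124 and 0.136 m)) and x of handle_rail in the frame of tote_base between -0.014 and 0.014 m and y of handle_rail in the frame of tote_base between -0.014 and 0.014 m and z of handle_rail in the frame of tote_base between 0.1 and 0.108 m and angle between tote_base's own z axis and vertical below 0.05 rad and height (world z) of tote_base below 0.01 m and linear speed of each of end_panel_1, end_panel_2, partition, bit_block, handle_rail, tote_base below 0.02 m/s); the robot touches nothing.
It fails at once if the glue bottle is moved by more than 30 mm or tipped by more than 0.3 rad (distance of glue_bottle from where it was at the start of the episode above 0.03 m or angle between glue_bottle's own z axis and vertical above 0.3 rad).
It fails at once if the tape measure is moved by more than 30 mm or tipped by more than 0.3 rad (distance of tape from where it was at the start of the episode above 0.03 m or angle between tape's own z axis and vertical above 0.3 rad).
It also fails if it takes over 134 s, if anything falls off the work surface, if the arm or the gripper's body presses on something with over 40 N, if the wrist force passes 120 N, or if a joint passes its speed limit or range.

## Working session

There is one attempt and no reset: what is moved stays moved. The work goes in short steps, Python scripts to look and compute and a tool call to move; the robot and the scene stay as the last step left them, time stands still between calls to the robot, and variables do not carry over. Pictures are saved under pics/ and viewed, on a budget of 14 in all, crops included, one or two more only if the job needs it, and the job is handed in when it is done.

Besides the shell and the picture viewer there is one more tool, called after ">>>" by a JSON object that holds its "fn" and its "kwargs". jog_arm: Moves the arm, as the interface text tells. Its arguments: {"type":"object","properties":{"motion":{"type":"array","items":{"type":"array","items":{"type":"number"}}},"grip_force":{"type":"number"}},"required":["motion"]}

```bash
mkdir -p pics; ls
cat > h.py <<'E'
from station import *
import numpy as np, cv2
def save(p,n): cv2.imwrite('pics/'+n,cv2.cvtColor(p['frame'],cv2.COLOR_RGB2BGR))
def ray(p,rc,pose=None):
    f=240/np.tan(np.radians(p['fovy'])/2)
    u=(rc[1]-p['cx'])/f; v=(rc[0]-p['cy'])/f
    if 'camera_from_world' in p:
        T=np.linalg.inv(np.array(p['camera_from_world'])); d=np.array([u,v,1.])
    else:
        th=np.hypot(u,v); d=np.array([np.sin(th)*u/max(th,1e-9),np.sin(th)*v/max(th,1e-9),np.cos(th)])
        W=np.eye(4); W[:3,:3]=pose['tool_rot']; W[:3,3]=pose['tcp_pos']; T=W@np.array(p['T_tool_cam'])
    return T[:3,3],T[:3,:3]@d
def at_z(p,rc,z,pose=None):
    o,d=ray(p,rc,pose); return o+d*(z-o[2])/d[2]
def proj(p,X,pose=None):
    f=240/np.tan(np.radians(p['fovy'])/2)
    X=np.append(np.array(X,float),1)
    if 'camera_from_world' in p:
        c=np.array(p['camera_from_world'])@X; return np.array([p['cy']+f*c[1]/c[2],p['cx']+f*c[0]/c[2]])
    W=np.eye(4); W[:3,:3]=pose['tool_rot']; W[:3,3]=pose['tcp_pos']; c=np.linalg.inv(W@np.array(p['T_tool_cam']))@X
    th=np.arctan2(np.hypot(c[0],c[1]),c[2]); r=f*th/np.hypot(c[0],c[1]); return np.array([p['cy']+r*c[1],p['cx']+r*c[0]])
E
python3 - <<'E'
from h import *
s=sense(); print({k:np.round(v,3).tolist() for k,v in s.items()})
try: print(tips_ahead)
except Exception as e: print(e)
for n in ('top','side'):
    p=get_image(n); save(p,n+'0.png'); T=np.linalg.inv(p['camera_from_world']); print(n,p['fovy'],T.round(3).tolist())
    for t in ('tote_base','end_panel_1','partition','bit_block','handle_rail','parts_board','glue_bottle','tape'):
        print(t,[(np.round(q['at']).tolist(),round(q['conf'],2)) for q in spot_point(p,t)],[(np.round(q['at']).tolist(),round(q['conf'],2),int(q['region'].sum())) for q in trace(p,t)])
E
```

```text
pics
{'clock': 0.0, 'qpos': [62.435, 21.84, 74.383, -0.001, 83.857, -12.335], 'qd': [-0.044, 0.011, 0.062, 0.034, -0.04, 0.027], 'joint_efforts': [-0.0, -44.845, -23.128, -0.0, 0.005, 0.0], 'tcp_pos': [0.144, 0.53, 0.239], 'tool_rot': [[0.263, 0.965, -0.001], [0.965, -0.263, -0.001], [-0.001, -0.0, -1.0]], 'wrist_force': [-0.075, -0.556, -0.917], 'ft_torque': [0.011, -0.023, 0.018], 'finger_gap': 0.998}
0.008
top 57.583713696780926 [[0.002, -0.987, 0.159, 0.374], [-1.0, -0.004, -0.012, -0.066], [0.013, -0.159, -0.987, 1.066], [0.0, 0.0, 0.0, 1.0]]
tote_base [([271.0, 406.0], 0.72), ([192.0, 441.0], 0.21)] [([268.0, 405.0], 0.61, 7542), ([180.0, 339.0], 0.24, 1271)]
end_panel_1 [([282.0, 179.0], 0.64), ([270.0, 287.0], 0.63)] [([267.0, 282.0], 0.89, 454), ([280.0, 169.0], 0.71, 1044)]
partition [([278.0, 219.0], 0.8)] [([276.0, 218.0], 0.71, 574)]
bit_block [([272.0, 249.0], 0.82), ([206.0, 183.0], 0.66), ([344.0, 366.0], 0.63)] [([345.0, 372.0], 0.75, 902), ([200.0, 178.0], 0.71, 1037), ([270.0, 246.0], 0.57, 823)]
handle_rail [] [([182.0, 336.0], 0.75, 1182)]
parts_board [([278.0, 2
[... 302 characters left out ...]
51, -0.66, 0.752], [0.0, 0.0, 0.0, 1.0]]
tote_base [([315.0, 348.0], 0.91)] [([313.0, 358.0], 0.88, 8887)]
end_panel_1 [([236.0, 287.0], 0.91), ([191.0, 231.0], 0.87)] [([221.0, 280.0], 0.87, 1308), ([174.0, 226.0], 0.69, 1123)]
partition [([204.0, 248.0], 0.91)] [([187.0, 241.0], 0.89, 651)]
bit_block [([176.0, 288.0], 0.89), ([216.0, 263.0], 0.69)] [([162.0, 286.0], 0.94, 905), ([200.0, 262.0], 0.83, 1013), ([304.0, 252.0], 0.7, 1891)]
handle_rail [([235.0, 378.0], 0.88)] [([236.0, 381.0], 0.62, 1210)]
parts_board [([217.0, 256.0], 0.91)] [([239.0, 264.0], 0.58, 1548)]
glue_bottle [([167.0, 323.0], 0.67), ([217.0, 265.0], 0.49)] []
tape [([306.0, 450.0], 0.71)] [([295.0, 451.0], 0.9, 918)]
```

View pics/top0.png

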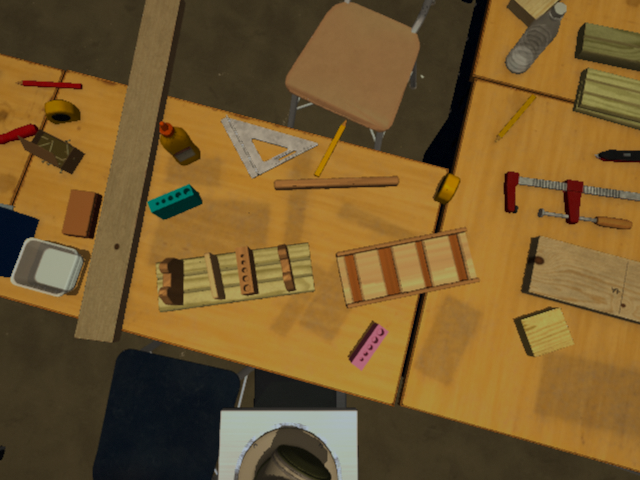

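View pics/side0.png

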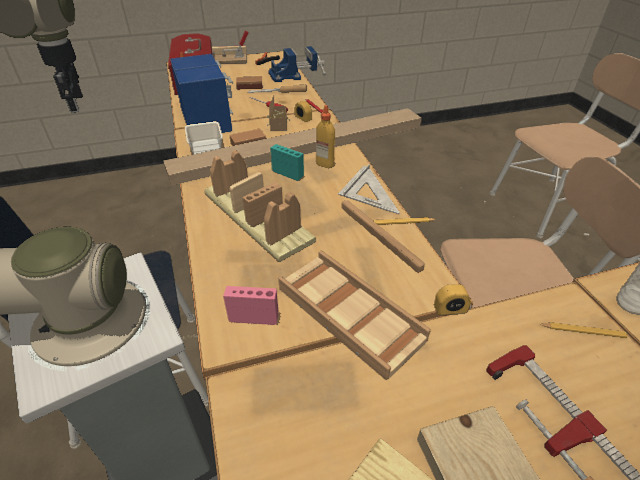

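The top view has, left to right on the board, an end panel at (col 170, row 280), the partition (215,276), the plain-wood bit block (247,270) and an end panel (285,268). The tote is at (405,268) and the rail at (336,182). The candidates for bit_block are wood (247,270), turquoise (178,200) and pink (370,345). The wood one on the board fits the description. Next I'll fit poses by silhouette and make an enlarged crop.

```bash
cat > fit.py <<'E'
from h import *
from scipy.optimize import minimize
def box(lx,ly,z0,z1): return [(a*lx/2,b*ly/2,z) for a in(-1,1) for b in(-1,1) for z in(z0,z1)]
M={'tote_base':(box(.134,.320,0,.040),0),'end_panel_1':(box(.104,.018,0,.08)+box(.06,.018,.08,.116),.019),'partition':(box(.104,.012,0,.084),.019),'bit_block':(box(.104,.028,0,.084),.019),'handle_rail':(box(.022,.310,0,.024),0),'parts_board':(box(.12,.37,0,.019),0),'glue_bottle':(box(.04,.062,0,.15)+box(.02,.02,.15,.2),0),'tape':(box(.037,.076,0,.065),0)}
def sil(p,name,x,y,a):
    V,z=M[name]; c,s=np.cos(a),np.sin(a)
    P=np.array([proj(p,(x+c*v[0]-s*v[1],y+s*v[0]+c*v[1],z+v[2]))[::-1] for v in V])
    m=np.zeros((480,640),np.uint8); h=cv2.convexHull((P*16).astype(np.int32)); cv2.fillConvexPoly(m,h,255,cv2.LINE_AA,4); return m/255.
def fit(obs,name,x0,fixyaw=None):
    R=[cv2.GaussianBlur(r.astype(np.float32),(0,0),1.5) for _,r in obs]
    def cost(q): return sum(np.abs(cv2.GaussianBlur(sil(p,name,q[0],q[1],q[2]/5),(0,0),1.5)-R_).sum()/R_.sum() for (p,_),R_ in zip(obs,R))
    best=min((minimize(cost,[x0[0],x0[1],5*a],method='Nelder-Mead',options=dict(initial_simplex=[[x0[0],x0[1],5*a],[x0[0]+.015,x0[1],5*a],[x0[0],x0[1]+.015,5*a],[x0[0],x0[1],5*a+.4]],xatol=2e-4,fatol=1e-4)) for a in x0[2]),key=lambda r:r.fun)
    return best.x[0],best.x[1],np.degrees(best.x[2]/5),best.fun/len(obs)
E
cat > m1.py <<'E'
from fit import *
t=get_image('top'); s=get_image('side')
def best(p,n,near):
    L=trace(p,n); 
    return min(L,key=lambda q:np.hypot(*(np.array(q['at'])-near)))['region'] if L else None
J=[('tote_base',(268,405),(313,358)),('end_panel_1',(280,169),(174,226)),('partition',(276,218),(187,241)),('bit_block',(270,246),(200,262)),('end_panel_1',(267,282),(221,280)),('handle_rail',(182,336),(236,381)),('tape',(192,446),(295,451)),('glue_bottle',(142,179),None)]
for n,a,b in J:
    obs=[]
    r=best(t,n,a); obs.append((t,r))
    if b: obs.append((s,best(s,n,b)))
    x0=at_z(t,a,M[n][1]+.02)
    res=[fit([o],n,(x0[0],x0[1],[-.3,0,.3])) for o in obs]
    if len(obs)>1: res.append(fit(obs,n,(x0[0],x0[1],[-.3,0,.3])))
    print(n,[np.round(q,3).tolist() for q in res])
    if n=='tote_base': q=res[-1]
# rectified tote
a=np.radians(q[2]); N=1000 # px/m*2.. 
def w(u,v,z): return (q[0]+np.cos(a)*u-np.sin(a)*v,q[1]+np.sin(a)*u+np.cos(a)*v,z)
C=[(-.07,-.17),(.07,-.17),(.07,.17),(-.07,.17)]
out=[]
for p in (t,s):
    src=np.float32([proj(p,w(u,v,.022))[::-1] for u,v in C]); dst=np.float32([((.17-v)*2000,(.07-u)*2000) for u,v in C])
    out.append(cv2.warpPerspective(p['frame'],cv2.getPerspectiveTransform(src,dst),(680,280)))
cv2.imwrite('pics/rect.png',cv2.cvtColor(np.vstack(out),cv2.COLOR_RGB2BGR))
c=s['frame'][130:270,180:320]; cv2.imwrite('pics/crop.png',cv2.cvtColor(cv2.resize(c,(560,560),interpolation=cv2.INTER_CUBIC),cv2.COLOR_RGB2BGR))
E
python3 m1.py
```

```text
tote_base [[0.479, -0.277, 11.161, 0.043], [0.483, -0.278, 11.14, 0.072], [0.481, -0.278, 11.467, 0.06]]
end_panel_1 [[0.471, 0.004, 10.99, 0.097], [0.444, 0.271, 16.472, 0.217], [0.413, 0.243, 84.982, 1.37]]
partition [[0.457, 0.169, 12.889, 0.15], [0.455, 0.172, 23.226, 0.553], [0.456, 0.169, 16.877, 0.391]]
bit_block [[0.465, 0.095, 11.216, 0.126], [0.621, 0.247, -72.807, 0.093], [0.469, 0.096, 12.611, 1.286]]
end_panel_1 [[0.471, 0.003, 11.146, 0.096], [0.475, 0.005, 17.27, 0.157], [0.474, 0.004, 11.595, 0.152]]
handle_rail [[0.692, -0.114, 1.74, 0.237], [0.693, -0.109, 0.724, 0.287], [0.692, -0.11, 2.164, 0.271]]
tape [[0.674, -0.385, 53.677, 0.651], [0.671, -0.386, 35.16, 0.479], [0.672, -0.383, 52.733, 0.593]]
glue_bottle [[0.759, 0.258, -29.081, 0.265]]
```

View pics/rect.png

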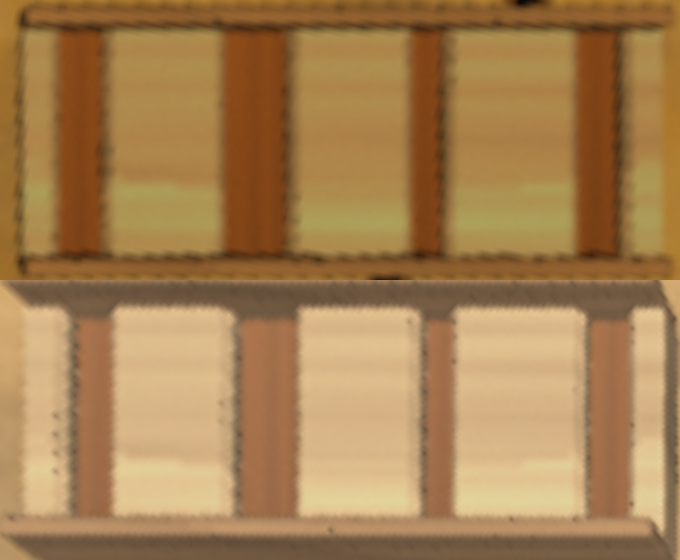

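View pics/crop.png

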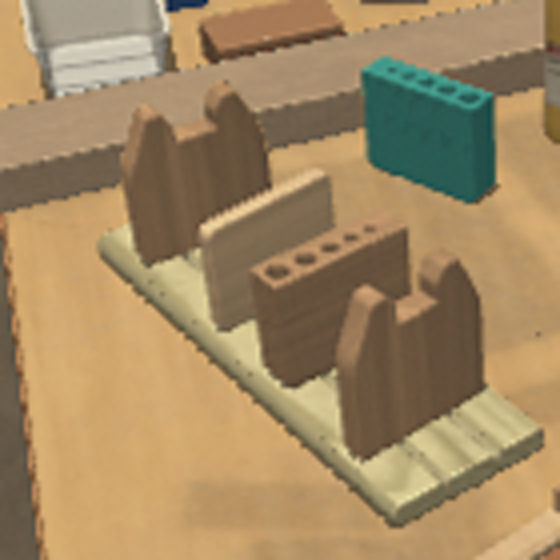

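Slot check: in the rectified top view the wide slot is at +43 mm on the left, so the tote is not flipped; yaw is about 11°. The enlarged crop shows the board row as end, thin partition, five-hole plain-wood block, end, with the turquoise look-alike off the board. I'll go over the board for a close look.

>>> {"fn": "jog_arm", "kwargs": {"motion": [[0,0,8,0.03,-0.04,0.03,0.085],[0,0,26.5,0.3,-0.42,0.1,0.085],[0,0,26.5,0.3,-0.42,0.1,0.085],[0,0,26.5,0.3,-0.42,0.1,0.085],[0,0,26.5,0.3,-0.42,0.1,0.085],[0,0,26.5,0.3,-0.42,0.1,0.085],[0,0,26.5,0.3,-0.42,0.1,0.085],[0,0,26.5,0.3,-0.42,0.1,0.085],[0,0,26.5,0.3,-0.42,0.1,0.085],[0,0,26.5,0.3,-0.42,0.1,0.085],[0,0,26.5,0.3,-0.42,0.1,0.085],[0,0,26.5,0.3,-0.42,0.1,0.085]], "grip_force": 40}}

```text
clock: 3.75
tcp_pos: [0.4468, 0.1073, 0.3394]
tool_rot: [[-0.19, 0.982, 0.001], [0.982, 0.19, -0.001], [-0.001, 0.001, -1.0]]
wrist_force: [0.4, 0.1, -0.3]
finger_gap: 0.999
```

```bash
cat > m2.py <<'E'
from h import *
import pickle
s=sense(); p=get_image('wrist'); save(p,'w1.png'); pickle.dump((s,p),open('w1.pkl','wb'))
print(s['tcp_pos'],p['fovy'],np.round(p['T_tool_cam'],3).tolist())
for n in ('end_panel_1','partition','bit_block','tote_base','parts_board'):
    for q in spot_point(p,n): print(n,np.round(q['at']),round(q['conf'],2),at_z(p,q['at'],0. if n in('tote_base','parts_board') else .019,s).round(3))
E
python3 m2.py
```

```text
[0.44678481 0.10731457 0.33940692] 65.70646984690485 [[1.0, -0.0, 0.0, 0.001], [0.0, 0.954, 0.298, -0.075], [-0.0, -0.298, 0.954, -0.135], [0.0, 0.0, 0.0, 1.0]]
end_panel_1 [196. 240.] 0.68 [0.475 0.009 0.019]
end_panel_1 [315. 155.] 0.66 [ 0.677 -0.102  0.019]
end_panel_1 [213. 437.] 0.55 [0.448 0.262 0.019]
partition [208. 367.] 0.81 [0.46  0.17  0.019]
partition [169.  67.] 0.45 [ 0.477 -0.26   0.019]
bit_block [332. 404.] 0.9 [0.627 0.266 0.019]
bit_block [ 47. 133.] 0.89 [ 0.299 -0.171  0.019]
bit_block [205. 306.] 0.88 [0.471 0.094 0.019]
tote_base [169.  66.] 0.75 [ 0.482 -0.277  0.   ]
tote_base [394. 374.] 0.2 [0.764 0.259 0.   ]
parts_board [202. 342.] 0.92 [0.463 0.139 0.   ]
```

View pics/w1.png

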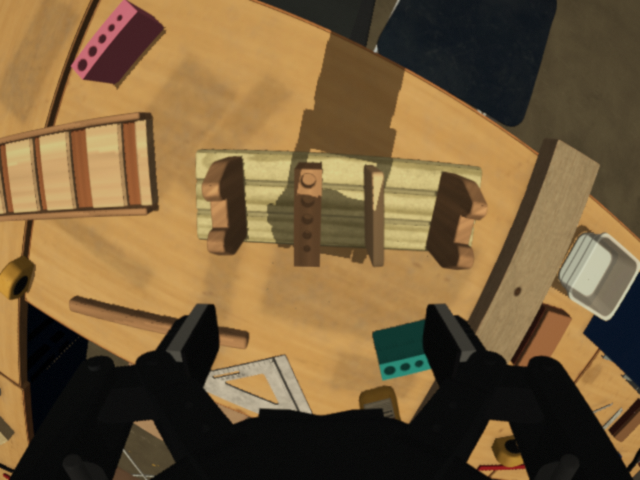

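Wrist view: end panel B (col 226, row 205), block (307,215), partition (375,215) and end panel A (455,220), with pink and turquoise off the board. The heights and spacing agree with the top view. I'll refine the part yaws with one fit.

```bash
sed -i 's/def sil(p,name,x,y,a):/def sil(p,name,x,y,a):\n    ps=p.get("pose")/; s/z+v\[2\]))\[::-1\]/z+v[2]),ps)[::-1]/' fit.py
cat > m3.py <<'E'
from fit import *
s=sense(); p=get_image('wrist'); tr={n:trace(p,n) for n in('end_panel_1','partition','bit_block')}
t=get_image('top'); tt={n:trace(t,n) for n in tr}; p['pose']=s
for n,at,X in (('end_panel_1',(205,226),(.473,.006)),('bit_block',(215,307),(.469,.095)),('partition',(215,375),(.459,.170)),('end_panel_1',(220,455),(.448,.262))):
    f=lambda L,a: min(L,key=lambda q:np.hypot(*(np.array(q['at'])-a)))
    g=f(tr[n],at); h=f(tt[n],proj(t,(*X,.07)))
    print(n,g['at'],h['at'],np.round(fit([(p,g['region'])],n,(*X,[0,.2,.4])),3),np.round(fit([(p,g['region']),(t,h['region'])],n,(*X,[0,.2,.4])),3))
E
python3 m3.py
```

```text
end_panel_1 [204.4, 222.7] [264.8, 282.7] [4.7600e-01 7.0000e-03 1.0609e+01 1.0900e-01] [4.7700e-01 7.0000e-03 1.2148e+01 2.8700e-01]
bit_block [219.0, 298.2] [279.1, 247.6] [0.468 0.098 9.04  0.054] [0.467 0.097 9.765 0.337]
partition [217.3, 368.8] [277.9, 271.6] [ 0.456  0.171 14.267  0.122] [ 0.456  0.17  14.273  0.663]
end_panel_1 [223.5, 449.3] [294.7, 169.7] [0.445 0.264 5.475 0.165] [0.443 0.263 7.424 1.252]
```

>>> {"fn": "jog_arm", "kwargs": {"motion": [[0,0,0,0.031,-0.103,-0.139,0.07],[0,0,0,0.031,-0.103,-0.139,0.07],[0,0,0,0.031,-0.103,-0.139,0.07],[0,0,0,0.031,-0.103,-0.139,0.07],[0,0,0,0.031,-0.103,-0.139,0.07],[0,0,0,0.031,-0.103,-0.139,0.07],[0,0,0,0.031,-0.103,-0.139,0.07]]}}

```text
clock: 5.15
tcp_pos: [0.4759, 0.0083, 0.2017]
tool_rot: [[-0.196, 0.981, 0.003], [0.981, 0.196, -0.0], [-0.001, 0.002, -1.0]]
wrist_force: [0.2, -0.9, 0.7]
finger_gap: 0.818
```

```bash
python3 -c "
from h import *
s=sense();print(s['clock'],s['tcp_pos'].round(4),np.degrees(np.arctan2(s['tool_rot'][1][0],s['tool_rot'][0][0])))"
```

```text
5.15 [0.4759 0.0083 0.2017] 101.32019028918741
```

>>> {"fn": "jog_arm", "kwargs": {"motion": [[0,0,0,0,-0.001,-0.04,0.07],[0,0,0,0,-0.001,-0.08,0.07],[0,0,0,0,-0.001,-0.113,0.07],[0,0,0,0,-0.001,-0.113,0.07],[0,0,0,0,-0.001,-0.113,0.0],[0,0,0,0,-0.001,-0.113,0.0],[0,0,0,0,-0.001,-0.113,0.0],[0,0,0,0,-0.001,-0.113,0.0],[0,0,0,0,-0.001,-0.113,0.0],[0,0,0,0,-0.001,-0.113,0.0],[0,0,0,0,-0.001,-0.113,0.0]]}}

```text
clock: 6.25
tcp_pos: [0.4762, 0.0065, 0.0888]
tool_rot: [[-0.196, 0.981, 0.003], [0.981, 0.196, -0.001], [-0.001, 0.003, -1.0]]
wrist_force: [-1.5, -1.7, 8.0]
finger_gap: 0.202
```

>>> {"fn": "jog_arm", "kwargs": {"motion": [[0,0,0,0,0,0.04,0],[0,0,0,0,0,0.08,0],[0,0,0,0.03,-0.4115,0.08,0],[0,0,0,0.03,-0.4115,0.08,0],[0,0,0,0.03,-0.4115,0.08,0],[0,0,0,0.03,-0.4115,0.08,0],[0,0,0,0.03,-0.4115,0.08,0],[0,0,0,0.03,-0.4115,0.08,0],[0,0,0,0.03,-0.4115,0.08,0],[0,0,0,0.03,-0.4115,0.08,0],[0,0,0,0.03,-0.4115,0.08,0],[0,0,0,0.03,-0.4115,0.08,0]]}}

```text
clock: 7.45
tcp_pos: [0.5049, -0.4065, 0.1669]
tool_rot: [[-0.193, 0.981, -0.0], [0.981, 0.193, 0.0], [0.0, -0.0, -1.0]]
wrist_force: [-0.6, 0.5, -0.6]
finger_gap: 0.203
```

```bash
cat > m4.py <<'E'
from fit import *
import sys
s=sense(); p=get_image('wrist'); p['pose']=s
print(s['tcp_pos'].round(4),s['finger_gap'],np.degrees(np.arctan2(s['tool_rot'][1][0],s['tool_rot'][0][0])))
q=(.481,-.2775,np.radians(11.2))
im=cv2.cvtColor(p['frame'],cv2.COLOR_RGB2BGR)
c,sn=np.cos(q[2]),np.sin(q[2])
for v in (-.13-.011,-.13+.011,-.044-.008,-.044+.008,.042-.016,.042+.016,.13-.011,.13+.011):
    L=[]
    for u in np.linspace(-.057,.057,20): L.append(proj(p,(q[0]+c*u-sn*v,q[1]+sn*u+c*v,.022),s)[::-1])
    cv2.polylines(im,[(np.array(L)*16).astype(np.int32)],False,(255,0,0),1,cv2.LINE_AA,4)
if 'side' in sys.argv:
    t=get_image('side'); im=cv2.cvtColor(t['frame'],cv2.COLOR_RGB2BGR); im=cv2.resize(im[220:420,240:480],(720,600),interpolation=cv2.INTER_CUBIC)
cv2.imwrite('pics/'+sys.argv[1],im)
E
python3 m4.py w2.png
```

```text
[ 0.5049 -0.4065  0.1669] 0.20258508924246424 101.13210110914098
```

View pics/w2.png

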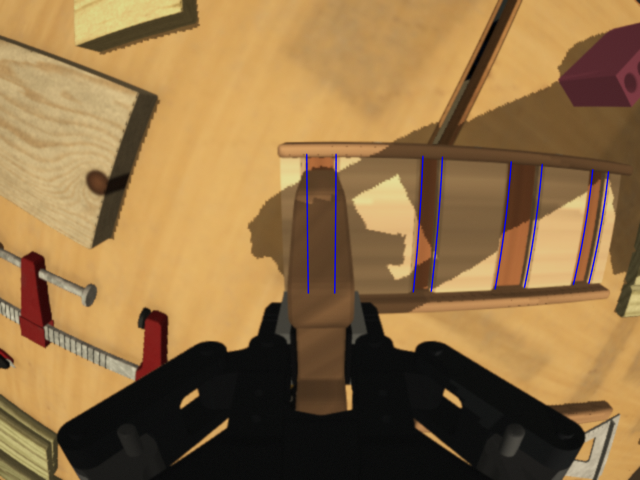

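The predicted slot lines lie on the actual slots (the end slot's red strip at cols 307–337), so I'll lower.

>>> {"fn": "jog_arm", "kwargs": {"motion": [[0,0,0,0.001,0.001,-0.03,0],[0,0,0,0.001,0.001,-0.05,0],[0,0,0,0.001,0.001,-0.06,0],[0,0,0,0.001,0.001,-0.068,0],[0,0,0,0.001,0.001,-0.074,0],[0,0,0,0.001,0.001,-0.08,0],[0,0,0,0.001,0.001,-0.085,0],[0,0,0,0.001,0.001,-0.087,0],[0,0,0,0.001,0.001,-0.087,0]]}}

```text
clock: 8.4
tcp_pos: [0.5068, -0.4044, 0.0818]
tool_rot: [[-0.195, 0.981, 0.002], [0.981, 0.195, -0.002], [-0.002, 0.001, -1.0]]
wrist_force: [-1.7, 0.4, 6.8]
finger_gap: 0.201
```

>>> {"fn": "jog_arm", "kwargs": {"motion": [[0,0,0,0,0,0,0.04],[0,0,0,0,0,0,0.04],[0,0,0,0,0,0,0.04],[0,0,0,0,0,0.03,0.04],[0,0,0,0,0,0.08,0.04],[0,0,0,0,0,0.12,0.04],[0,0,0,-0.039,0.5,0.12,0.07],[0,0,0,-0.039,0.5,0.12,0.07],[0,0,0,-0.039,0.5,0.12,0.07],[0,0,0,-0.039,0.5,0.12,0.07],[0,0,0,-0.039,0.5,0.12,0.07],[0,0,0,-0.039,0.5,0.12,0.07]]}}

```text
clock: 9.6
tcp_pos: [0.4826, -0.1028, 0.2004]
tool_rot: [[-0.195, 0.981, 0.0], [0.981, 0.195, 0.0], [-0.0, 0.0, -1.0]]
wrist_force: [0.4, 0.3, -0.4]
finger_gap: 0.821
```

```bash
python3 m4.py s1.png side
```

```text
[ 0.4826 -0.1028  0.2004] 0.8209630603363224 101.25129308391449
```

View pics/s1.png

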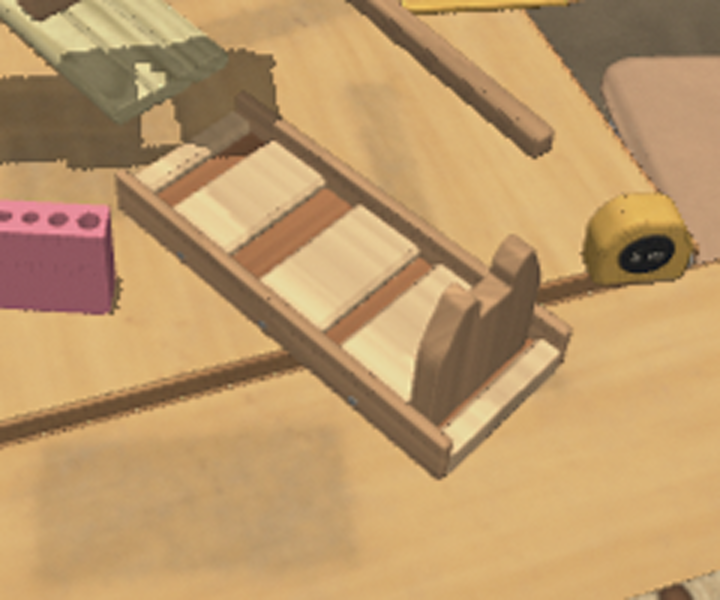

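The end panel is seated upright in the -130 slot. Next is the bit block.

>>> {"fn": "jog_arm", "kwargs": {"motion": [[0,0,0,-0.0145,0.199,0,0.07],[0,0,0,-0.0145,0.199,0,0.07],[0,0,0,-0.0145,0.199,0,0.07],[0,0,0,-0.0145,0.199,0,0.07],[0,0,0,-0.0145,0.199,0,0.07],[0,0,0,-0.0145,0.199,-0.04,0.07],[0,0,0,-0.0145,0.199,-0.08,0.07],[0,0,0,-0.0145,0.199,-0.12,0.07],[0,0,0,-0.0145,0.199,-0.132,0.07],[0,0,0,-0.0145,0.199,-0.132,0],[0,0,0,-0.0145,0.199,-0.132,0],[0,0,0,-0.0145,0.199,-0.132,0]]}}

```text
clock: 10.9
tcp_pos: [0.4694, 0.0939, 0.0694]
tool_rot: [[-0.195, 0.981, 0.002], [0.981, 0.195, -0.0], [-0.001, 0.002, -1.0]]
wrist_force: [-1.9, -2.0, 3.3]
finger_gap: 0.324
```

>>> {"fn": "jog_arm", "kwargs": {"motion": [[0,0,0,0,0,0,0],[0,0,0,0,0,0,0],[0,0,0,0,0,0,0],[0,0,0,0,0,0,0]]}}

```text
clock: 11.3
tcp_pos: [0.4694, 0.094, 0.0694]
tool_rot: [[-0.196, 0.981, 0.003], [0.981, 0.196, -0.001], [-0.001, 0.002, -1.0]]
wrist_force: [0.2, -2.5, 6.0]
finger_gap: 0.323
```

>>> {"fn": "jog_arm", "kwargs": {"motion": [[0,0,0,0,0,0.04,0],[0,0,0,0,0,0.08,0],[0,0,0,0.005,-0.33,0.08,0],[0,0,0,0.005,-0.33,0.08,0],[0,0,0,0.005,-0.33,0.08,0],[0,0,0,0.005,-0.33,0.08,0],[0,0,0,0.005,-0.33,0.08,0],[0,0,0,0.005,-0.33,0.08,0],[0,0,0,0.005,-0.33,0.08,0],[0,0,0,0.005,-0.33,0.08,0],[0,0,0,0.005,-0.33,0.08,0],[0,0,0,0.005,-0.33,0.06,0]]}}

```text
clock: 12.5
tcp_pos: [0.4745, -0.2353, 0.1301]
tool_rot: [[-0.196, 0.981, 0.004], [0.981, 0.196, -0.002], [-0.003, 0.003, -1.0]]
wrist_force: [0.6, 0.4, -1.0]
finger_gap: 0.324
```

```bash
python3 m4.py w3.png
```

```text
[ 0.4745 -0.2353  0.1301] 0.3241035360434841 101.32584000585834
```

View pics/w3.png

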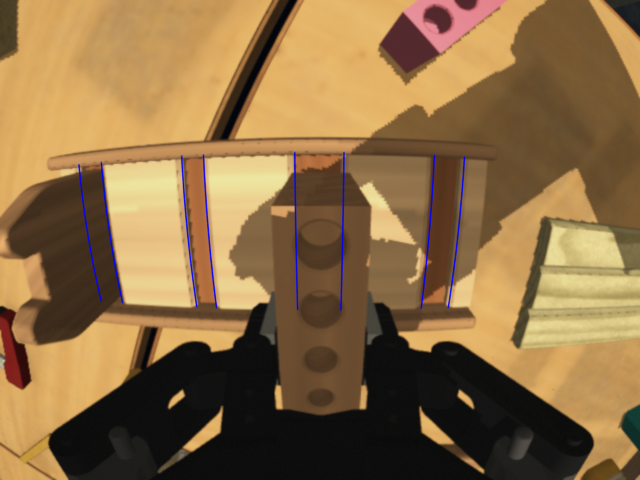

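The lines match the wide slot (cols 295–343), so I'll lower the block.

>>> {"fn": "jog_arm", "kwargs": {"motion": [[0,0,0,0,0,-0.03,0],[0,0,0,0,0,-0.04,0],[0,0,0,0,0,-0.048,0],[0,0,0,0,0,-0.055,0],[0,0,0,0,0,-0.062,0],[0,0,0,0,0,-0.067,0],[0,0,0,0,0,-0.069,0],[0,0,0,0,0,-0.07,0],[0,0,0,0,0,-0.07,0]]}}

```text
clock: 13.45
tcp_pos: [0.474, -0.2362, 0.0622]
tool_rot: [[-0.195, 0.981, 0.003], [0.981, 0.195, -0.003], [-0.003, 0.002, -1.0]]
wrist_force: [-10.5, 4.5, 37.3]
finger_gap: 0.32
```

>>> {"fn": "jog_arm", "kwargs": {"motion": [[0,0,0,0,0,0.001,0.045],[0,0,0,0,0,0.001,0.045],[0,0,0,0,0,0.001,0.045],[0,0,0,0,0,0.04,0.045],[0,0,0,0,0,0.09,0.045],[0,0,0,0,0,0.13,0.045],[0,0,2.5,-0.017,0.406,0.13,0.06],[0,0,2.5,-0.017,0.406,0.13,0.06],[0,0,2.5,-0.017,0.406,0.13,0.06],[0,0,2.5,-0.017,0.406,0.13,0.06],[0,0,2.5,-0.017,0.406,0.13,0.06],[0,0,2.5,-0.017,0.406,0.13,0.06]]}}

```text
clock: 14.65
tcp_pos: [0.4607, 0.0659, 0.1882]
tool_rot: [[-0.238, 0.971, -0.0], [0.971, 0.238, 0.0], [0.0, -0.0, -1.0]]
wrist_force: [0.5, -0.4, 0.1]
finger_gap: 0.699
```

>>> {"fn": "jog_arm", "kwargs": {"motion": [[0,0,0,-0.005,0.11,0,0.06],[0,0,0,-0.005,0.11,0,0.06],[0,0,0,-0.005,0.11,0,0.06],[0,0,0,-0.005,0.11,0,0.06]]}}

```text
clock: 15.05
tcp_pos: [0.4558, 0.1752, 0.188]
tool_rot: [[-0.241, 0.971, -0.001], [0.971, 0.241, -0.0], [-0.0, -0.001, -1.0]]
wrist_force: [0.7, -1.3, 0.6]
finger_gap: 0.704
```

>>> {"fn": "jog_arm", "kwargs": {"motion": [[0,0,0,0.001,-0.005,-0.03,0.06],[0,0,0,0.001,-0.005,-0.07,0.06],[0,0,0,0.001,-0.005,-0.11,0.06],[0,0,0,0.001,-0.005,-0.12,0.06],[0,0,0,0.001,-0.005,-0.12,0],[0,0,0,0.001,-0.005,-0.12,0],[0,0,0,0.001,-0.005,-0.12,0],[0,0,0,0.001,-0.005,-0.12,0],[0,0,0,0.001,-0.005,-0.12,0],[0,0,0,0.001,-0.005,-0.12,0],[0,0,0,0.001,-0.005,-0.12,0]]}}

```text
clock: 16.15
tcp_pos: [0.4579, 0.169, 0.0698]
tool_rot: [[-0.238, 0.971, 0.003], [0.971, 0.238, -0.0], [-0.001, 0.003, -1.0]]
wrist_force: [-0.8, -1.5, 8.1]
finger_gap: 0.134
```

>>> {"fn": "jog_arm", "kwargs": {"motion": [[0,0,0,0,0,0.04,0],[0,0,0,0,0,0.09,0],[0,0,-2.6,0.0325,-0.4895,0.12,0],[0,0,-2.6,0.0325,-0.4895,0.12,0],[0,0,-2.6,0.0325,-0.4895,0.12,0],[0,0,-2.6,0.0325,-0.4895,0.12,0],[0,0,-2.6,0.0325,-0.4895,0.12,0],[0,0,-2.6,0.0325,-0.4895,0.12,0],[0,0,-2.6,0.0325,-0.4895,0.12,0],[0,0,-2.6,0.0325,-0.4895,0.12,0],[0,0,-2.6,0.0325,-0.4895,0.12,0],[0,0,-2.6,0.0325,-0.4895,0.12,0]]}}

```text
clock: 17.35
tcp_pos: [0.4892, -0.3231, 0.1891]
tool_rot: [[-0.193, 0.981, 0.001], [0.981, 0.193, -0.001], [-0.001, 0.001, -1.0]]
wrist_force: [-0.4, 0.9, -0.1]
finger_gap: 0.135
```

>>> {"fn": "jog_arm", "kwargs": {"motion": [[0,0,0,0,0,-0.03,0],[0,0,0,0,0,-0.06,0],[0,0,0,0,0,-0.06,0],[0,0,0,0,0,-0.06,0]]}}

```text
clock: 17.75
tcp_pos: [0.4898, -0.3205, 0.1293]
tool_rot: [[-0.194, 0.981, 0.0], [0.981, 0.194, -0.0], [-0.0, 0.0, -1.0]]
wrist_force: [0.2, 0.2, -1.4]
finger_gap: 0.133
```

```bash
python3 m4.py w4.png
```

```text
[ 0.4898 -0.3205  0.1293] 0.1332211432799063 101.19289570459276
```

View pics/w4.png

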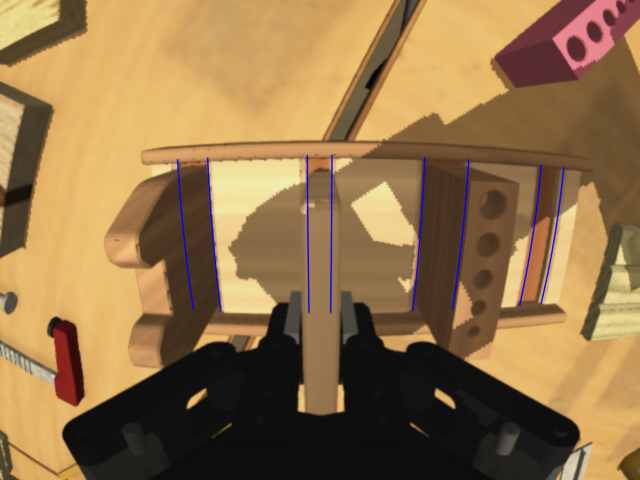

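The partition slot (cols 307–332) is right under the partition, so I'll lower.

>>> {"fn": "jog_arm", "kwargs": {"motion": [[0,0,0,0,0,-0.03,0],[0,0,0,0,0,-0.04,0],[0,0,0,0,0,-0.048,0],[0,0,0,0,0,-0.055,0],[0,0,0,0,0,-0.061,0],[0,0,0,0,0,-0.065,0],[0,0,0,0,0,-0.067,0],[0,0,0,0,0,-0.068,0],[0,0,0,0,0,-0.068,0]]}}

```text
clock: 18.7
tcp_pos: [0.4897, -0.3208, 0.0628]
tool_rot: [[-0.194, 0.981, 0.001], [0.981, 0.194, -0.002], [-0.002, 0.001, -1.0]]
wrist_force: [-6.8, 3.2, 17.9]
finger_gap: 0.133
```

>>> {"fn": "jog_arm", "kwargs": {"motion": [[0,0,0,0,0,0.001,0.035],[0,0,0,0,0,0.001,0.035],[0,0,0,0,0,0.001,0.035],[0,0,0,0,0,0.04,0.035],[0,0,0,0,0,0.09,0.035],[0,0,0,0,0,0.14,0.035],[0,0,-4.5,-0.022,0.3,0.14,0.07],[0,0,-4.5,-0.022,0.3,0.14,0.07],[0,0,-4.5,-0.022,0.3,0.14,0.07],[0,0,-4.5,-0.022,0.3,0.14,0.07],[0,0,-4.5,-0.022,0.3,0.14,0.07],[0,0,-4.5,-0.022,0.3,0.14,0.07]]}}

```text
clock: 19.9
tcp_pos: [0.4671, -0.0195, 0.2003]
tool_rot: [[-0.116, 0.993, 0.0], [0.993, 0.116, 0.0], [-0.0, 0.0, -1.0]]
wrist_force: [0.7, 0.3, 0.0]
finger_gap: 0.819
```

>>> {"fn": "jog_arm", "kwargs": {"motion": [[0,0,0,-0.022,0.234,0,0.07],[0,0,0,-0.022,0.234,0,0.07],[0,0,0,-0.022,0.234,0,0.07],[0,0,0,-0.022,0.234,0,0.07],[0,0,0,-0.022,0.234,0,0.07],[0,0,0,-0.022,0.234,0,0.07]]}}

```text
clock: 20.5
tcp_pos: [0.4447, 0.2161, 0.2001]
tool_rot: [[-0.121, 0.993, -0.0], [0.993, 0.121, 0.001], [0.001, -0.0, -1.0]]
wrist_force: [-0.5, -0.1, 0.1]
finger_gap: 0.821
```

```bash
cat > m5.py <<'E'
from fit import *
s=sense(); p=get_image('wrist'); p['pose']=s; print(s['tcp_pos'].round(4))
for q in spot_point(p,'end_panel_1'): print(np.round(q['at']),round(q['conf'],2),at_z(p,q['at'],.019,s).round(3))
for g in trace(p,'end_panel_1'): print(g['at'],np.round(fit([(p,g['region'])],'end_panel_1',(.446,.263,[0,.2])),3))
E
python3 m5.py
```

```text
[0.4447 0.2161 0.2001]
[221. 371.] 0.83 [0.445 0.263 0.019]
[238.6, 386.1] [0.445 0.264 3.122 0.118]
```

>>> {"fn": "jog_arm", "kwargs": {"motion": [[0,0,-1.5,0,0.046,0,0.07],[0,0,-1.5,0,0.046,-0.04,0.07],[0,0,-1.5,0,0.046,-0.08,0.07],[0,0,-1.5,0,0.046,-0.112,0.07],[0,0,-1.5,0,0.046,-0.112,0.07],[0,0,-1.5,0,0.046,-0.112,0],[0,0,-1.5,0,0.046,-0.112,0],[0,0,-1.5,0,0.046,-0.112,0],[0,0,-1.5,0,0.046,-0.112,0],[0,0,-1.5,0,0.046,-0.112,0],[0,0,-1.5,0,0.046,-0.112,0],[0,0,-1.5,0,0.046,-0.112,0]]}}

```text
clock: 21.85
tcp_pos: [0.4464, 0.259, 0.0896]
tool_rot: [[-0.09, 0.996, 0.003], [0.996, 0.09, 0.001], [0.001, 0.003, -1.0]]
wrist_force: [-0.6, 1.1, 7.6]
finger_gap: 0.203
```

>>> {"fn": "jog_arm", "kwargs": {"motion": [[0,0,0,0,0,0.04,0],[0,0,0,0,0,0.08,0],[0,0,6,0.0105,-0.409,0.08,0],[0,0,6,0.0105,-0.409,0.08,0],[0,0,6,0.0105,-0.409,0.08,0],[0,0,6,0.0105,-0.409,0.08,0],[0,0,6,0.0105,-0.409,0.08,0],[0,0,6,0.0105,-0.409,0.08,0],[0,0,6,0.0105,-0.409,0.08,0],[0,0,6,0.0105,-0.409,0.08,0],[0,0,6,0.0105,-0.409,0.08,0],[0,0,6,0.0105,-0.409,0.07,0]]}}

```text
clock: 23.05
tcp_pos: [0.4564, -0.1519, 0.1588]
tool_rot: [[-0.191, 0.982, 0.002], [0.982, 0.191, -0.001], [-0.002, 0.002, -1.0]]
wrist_force: [0.0, 0.3, -1.4]
finger_gap: 0.2
```

```bash
python3 m4.py w5.png
```

```text
[ 0.4564 -0.1519  0.1588] 0.19973774527239974 101.01317001634953
```

View pics/w5.png

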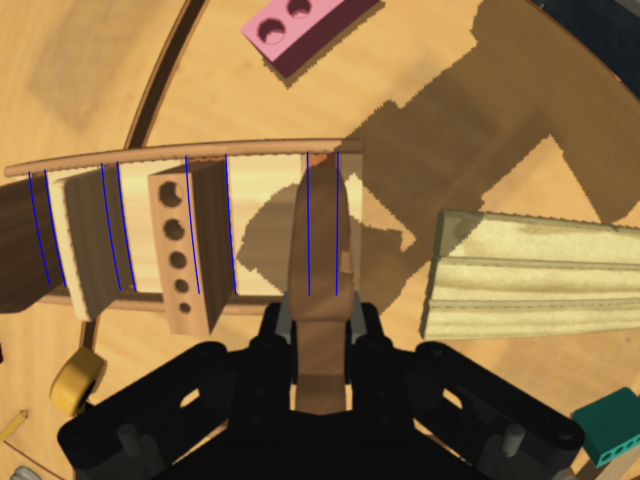

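The slot (cols 306–338) is under the panel, so I'll lower.

>>> {"fn": "jog_arm", "kwargs": {"motion": [[0,0,0,0,0.001,-0.03,0],[0,0,0,0,0.001,-0.045,0],[0,0,0,0,0.001,-0.053,0],[0,0,0,0,0.001,-0.06,0],[0,0,0,0,0.001,-0.067,0],[0,0,0,0,0.001,-0.073,0],[0,0,0,0,0.001,-0.076,0],[0,0,0,0,0.001,-0.077,0],[0,0,0,0,0.001,-0.077,0]]}}

```text
clock: 24.0
tcp_pos: [0.4568, -0.1498, 0.0825]
tool_rot: [[-0.194, 0.981, 0.002], [0.981, 0.194, -0.002], [-0.002, 0.002, -1.0]]
wrist_force: [-1.1, -1.6, 9.0]
finger_gap: 0.2
```

>>> {"fn": "jog_arm", "kwargs": {"motion": [[0,0,0,0,0,0.001,0.04],[0,0,0,0,0,0.001,0.04],[0,0,0,0,0,0.001,0.04],[0,0,0,0,0,0.04,0.04],[0,0,0,0,0,0.09,0.04],[0,0,0,0,0,0.14,0.04],[0,0,-50,0.1,0.04,0.18,0.06],[0,0,-50,0.1,0.04,0.18,0.06],[0,0,-50,0.1,0.04,0.18,0.06],[0,0,-50,0.1,0.04,0.18,0.06],[0,0,-50,0.1,0.04,0.18,0.06],[0,0,-50,0.1,0.04,0.18,0.06]]}}

```text
clock: 25.2
tcp_pos: [0.5561, -0.109, 0.2609]
tool_rot: [[0.631, 0.776, -0.001], [0.776, -0.631, 0.001], [-0.0, -0.001, -1.0]]
wrist_force: [0.8, 0.5, 0.1]
finger_gap: 0.702
```

>>> {"fn": "jog_arm", "kwargs": {"motion": [[0,0,-49.5,0.11,0.03,0,0.06],[0,0,-49.5,0.11,0.03,0,0.06],[0,0,-49.5,0.11,0.03,0,0.06],[0,0,-49.5,0.11,0.03,0,0.06],[0,0,-49.5,0.11,0.03,0,0.06],[0,0,-49.5,0.11,0.03,0,0.06],[0,0,-49.5,0.11,0.03,0,0.06],[0,0,-49.5,0.11,0.03,0,0.06]]}}

```text
clock: 26.0
tcp_pos: [0.6661, -0.0792, 0.261]
tool_rot: [[0.999, 0.032, -0.001], [0.032, -0.999, 0.0], [-0.001, -0.0, -1.0]]
wrist_force: [0.3, 0.2, -0.3]
finger_gap: 0.702
```

```bash
cat > m6.py <<'E'
from fit import *
s=sense(); p=get_image('wrist'); p['pose']=s; print(s['tcp_pos'].round(4),np.degrees(np.arctan2(s['tool_rot'][1][0],s['tool_rot'][0][0])))
for g in trace(p,'handle_rail'): print('wrist',g['at'],g['conf'],np.round(fit([(p,g['region'])],'handle_rail',(.692,-.112,[0,.1])),3))
for n in('top','side'):
    t=get_image(n)
    for g in trace(t,'handle_rail')[:1]: print(n,g['at'],g['conf'],np.round(fit([(t,g['region'])],'handle_rail',(.692,-.112,[0,.1])),3))
im=cv2.cvtColor(p['frame'],cv2.COLOR_RGB2BGR)
for z,col in ((.024,(255,0,0)),(.116+.0,(0,0,255))):
  if z<.1:
    a=np.radians(1.7)
    L=[proj(p,(.692+np.cos(a)*u-np.sin(a)*v,-.112+np.sin(a)*u+np.cos(a)*v,z),s)[::-1] for u,v in((-.011,-.155),(.011,-.155),(.011,.155),(-.011,.155))]
    cv2.polylines(im,[(np.array(L)*16).astype(np.int32)],True,col,1,cv2.LINE_AA,4)
cv2.imwrite('pics/w6.png',im)
E
python3 m6.py
```

```text
[ 0.6661 -0.0792  0.261 ] 1.8522427537141475
wrist [210.0, 344.0] 0.62 [ 0.696 -0.112  2.192  0.071]
top [179.6, 376.5] 0.91 [ 0.69  -0.125  4.69   2.218]
side [236.5, 381.2] 0.81 [ 0.694 -0.109  0.441  0.271]
```

View pics/w6.png

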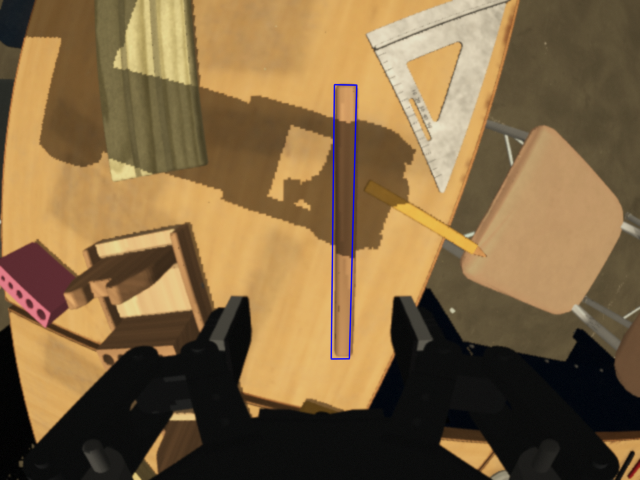

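The rail is clear in the view (cols 335–355, rows 84–357) and agrees with the fit: (0.695, -0.112), yaw 2°. I'll grip 6 mm toward its -y side, which is the middle of the gap between partition and block.

>>> {"fn": "jog_arm", "kwargs": {"motion": [[0,0,0,0.029,-0.039,-0.04,0.045],[0,0,0,0.029,-0.039,-0.09,0.045],[0,0,0,0.029,-0.039,-0.14,0.045],[0,0,0,0.029,-0.039,-0.18,0.045],[0,0,0,0.029,-0.039,-0.21,0.045],[0,0,0,0.029,-0.039,-0.23,0.045],[0,0,0,0.029,-0.039,-0.242,0.045],[0,0,0,0.029,-0.039,-0.242,0.045]]}}

```text
clock: 27.1
tcp_pos: [0.6946, -0.1182, 0.0179]
tool_rot: [[1.0, 0.029, -0.002], [0.029, -1.0, 0.001], [-0.002, -0.001, -1.0]]
wrist_force: [-0.0, -0.3, 0.1]
finger_gap: 0.527
```

>>> {"fn": "jog_arm", "kwargs": {"motion": [[0,0,0,0,0,-0.007,0.045],[0,0,0,0,0,-0.007,0],[0,0,0,0,0,-0.007,0],[0,0,0,0,0,-0.007,0],[0,0,0,0,0,-0.007,0],[0,0,0,0,0,-0.007,0],[0,0,0,0,0,-0.007,0],[0,0,0,0,0,-0.007,0]], "grip_force": 60}}

```text
clock: 27.9
tcp_pos: [0.6956, -0.1184, 0.0133]
tool_rot: [[1.0, 0.029, 0.002], [0.029, -1.0, -0.001], [0.002, 0.001, -1.0]]
wrist_force: [-0.4, 0.2, 4.7]
finger_gap: 0.243
```

>>> {"fn": "jog_arm", "kwargs": {"motion": [[0,0,0,0,0,0.03,0],[0,0,0,0,0,0.07,0],[0,0,0,0,0,0.11,0],[0,0,0,0,0,0.15,0],[0,0,9.5,-0.213,-0.165,0.15,0],[0,0,9.5,-0.213,-0.165,0.15,0],[0,0,9.5,-0.213,-0.165,0.15,0],[0,0,9.5,-0.213,-0.165,0.15,0],[0,0,9.5,-0.213,-0.165,0.15,0],[0,0,9.5,-0.213,-0.165,0.15,0],[0,0,9.5,-0.213,-0.165,0.15,0],[0,0,9.5,-0.213,-0.165,0.15,0]]}}

```text
clock: 29.1
tcp_pos: [0.4823, -0.2833, 0.1623]
tool_rot: [[0.981, 0.193, 0.0], [0.193, -0.981, 0.0], [0.0, -0.0, -1.0]]
wrist_force: [0.3, 0.4, -0.8]
finger_gap: 0.243
```

```bash
python3 m4.py s2.png side
python3 - <<'E'
from fit import *
s=sense()
for n in ('top','side'):
    t=get_image(n)
    for g in trace(t,'tote_base')[:1]: print(n,g['at'],g['conf'],np.round(spot_point(t,'tote_base')[0]['at']))
    for q in spot_point(t,'end_panel_1'): print(np.round(q['at']),at_z(t,q['at'],.012).round(3))
    for q in spot_point(t,'handle_rail'): print('rail',np.round(q['at']),q['conf'],at_z(t,q['at'],s['tcp_pos'][2]-.0133).round(3))
E
```

```text
[ 0.4823 -0.2833  0.1623] 0.24306701818086227 11.128124025494554Traceback (most recent call last):
  File "<stdin>", line 5, in <module>
IndexError: list index out of range
```

View pics/s2.png

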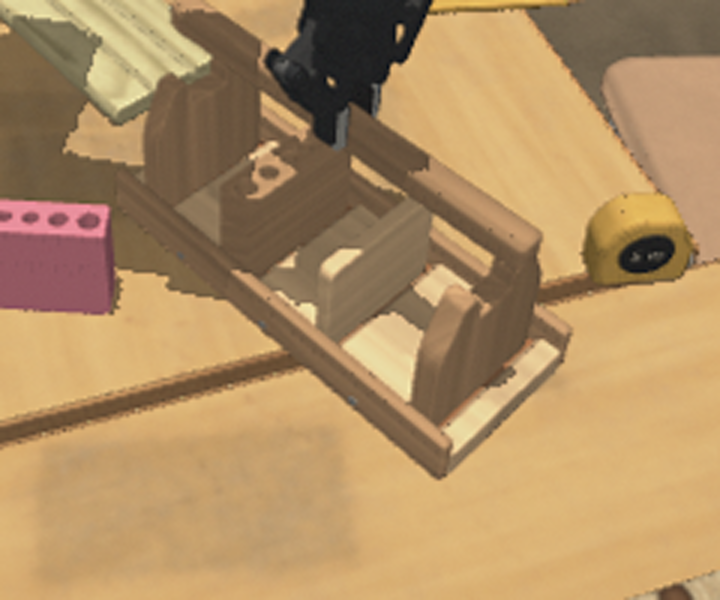

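All four parts stand seated, and the rail hovers over the notches. Lowering now.

>>> {"fn": "jog_arm", "kwargs": {"motion": [[0,0,0,0,0,-0.01,0],[0,0,0,0,0,-0.018,0],[0,0,0,0,0,-0.026,0],[0,0,0,0,0,-0.033,0],[0,0,0,0,0,-0.039,0],[0,0,0,0,0,-0.043,0],[0,0,0,0,0,-0.045,0],[0,0,0,0,0,-0.045,0]]}}

```text
clock: 30.15
tcp_pos: [0.4822, -0.2835, 0.1175]
tool_rot: [[0.981, 0.194, 0.0], [0.194, -0.981, -0.0], [0.0, 0.001, -1.0]]
wrist_force: [0.0, -0.2, -1.4]
finger_gap: 0.242
```

>>> {"fn": "jog_arm", "kwargs": {"motion": [[0,0,0,0,0,-0.001,0],[0,0,0,0,0,-0.0015,0],[0,0,0,0,0,-0.002,0],[0,0,0,0,0,-0.002,0]]}}

```text
clock: 30.55
tcp_pos: [0.4824, -0.2838, 0.1173]
tool_rot: [[0.981, 0.194, 0.002], [0.194, -0.981, -0.002], [0.001, 0.003, -1.0]]
wrist_force: [-4.2, 1.0, 13.7]
finger_gap: 0.242
```

>>> {"fn": "jog_arm", "kwargs": {"motion": [[0,0,0,0,0,0.001,0.05],[0,0,0,0,0,0.001,0.05],[0,0,0,0,0,0.001,0.05],[0,0,0,0,0,0.001,0.05],[0,0,0,0,0,0.03,0.05],[0,0,0,0,0,0.07,0.05],[0,0,0,0,0,0.12,0.05],[0,0,0,-0.12,0.1,0.2,0.05],[0,0,0,-0.12,0.15,0.2,0.05],[0,0,0,-0.12,0.25,0.2,0.05],[0,0,0,-0.12,0.3,0.2,0.05],[0,0,0,-0.12,0.3,0.2,0.05]]}}

```text
clock: 31.75
tcp_pos: [0.3824, -0.0723, 0.3015]
tool_rot: [[0.981, 0.193, 0.0], [0.193, -0.981, -0.0], [0.0, 0.0, -1.0]]
wrist_force: [1.3, 0.6, 0.4]
finger_gap: 0.585
```

```bash
cat > m7.py <<'E'
from fit import *
s=sense(); print(s['clock'],s['wrist_force'])
t=get_image('top'); d=get_image('side')
a=np.radians(11.2); W=lambda u,v,z:(.481+np.cos(a)*u-np.sin(a)*v,-.2775+np.sin(a)*u+np.cos(a)*v,z)
out=[]
for p,(r0,r1,c0,c1) in ((t,(200,320,320,500)),(d,(230,390,260,450))):
    k=4; im=cv2.resize(p['frame'][r0:r1,c0:c1],None,fx=k,fy=k,interpolation=cv2.INTER_CUBIC)
    def poly(P): 
        q=np.array([(proj(p,W(*x))[::-1]-(c0,r0)+.5)*k for x in P]); cv2.polylines(im,[(q*16).astype(np.int32)],True,(0,0,255),1,cv2.LINE_AA,4)
    poly([(-.011,-.155,.128),(.011,-.155,.128),(.011,.155,.128),(-.011,.155,.128)])
    for v,h in((-.044,.006),(.042,.014)): poly([(-.052,v-h,.096),(.052,v-h,.096),(.052,v+h,.096),(-.052,v+h,.096)])
    for v in(-.13,.13): poly([(-.052,v,.012),(.052,v,.012),(.052,v,.06),(-.052,v,.06)])
    out.append(im)
    for g in trace(p,'handle_rail'):
        print('rail',g['at'],round(g['conf'],2))
cv2.imwrite('pics/f1.png',cv2.cvtColor(out[0],cv2.COLOR_RGB2BGR)); cv2.imwrite('pics/f2.png',cv2.cvtColor(cv2.resize(out[1],None,fx=.95,fy=.9),cv2.COLOR_RGB2BGR))
E
python3 m7.py
```

```text
31.75 [1.26276237 0.59991602 0.42709712]
rail [260.5, 418.2] 0.57
rail [282.7, 358.2] 0.61
```

View pics/f1.png

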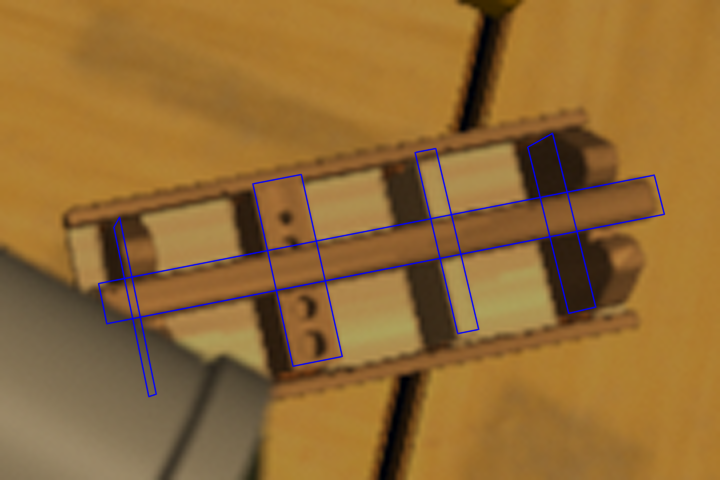

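View pics/f2.png

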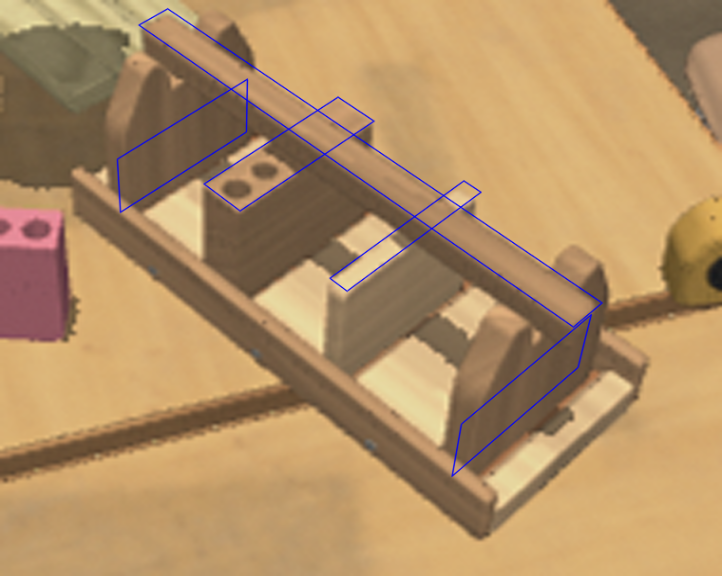

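Both views show block, partition and rail tops lying in their predicted outlines, with the rail in both notches, level and central. The arm is clear and nothing else has moved, so I'll hand in.

```bash
python3 -c "
from h import *
print(sign_off())"
```

```text
the job is handed in; nothing more can be done
None
```

The tote is dry-fitted and handed in at about 32 s of the 134 s allowed; the hand-in gives no verdict.

- **Parts in the slots:** the end panels went into the ±130 mm slots, the plain-wood bit block into the wide slot and the partition into the narrow one. Each bottomed within about 0.2 mm of the tool height expected for a seated part. Wrist force at that point was 7 to 37 N, highest for the bit block.
- **Rail:** it touched down in the notches at the height expected for a fully seated rail, with 14 N on the wrist.
- **Final pictures:** in the top and side views, block, partition and rail lie on the outlines predicted for a correct fit. The rail sits in both notches, level and with about the same overhang at each end.
- **Bystanders and gripper:** the gripper is clear of everything. I never worked near the glue bottle or the tape. The tape looks unmoved in the last pictures, but the glue bottle was outside both final crops, so I did not check it directly.

Some network detections were off or missing, such as wrong fits for the far end panel and a missed tote. I relied on the wrist-camera fits instead, and slot lines overlaid on the wrist view matched before each lowering.

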